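Press home the rivets of the taped panel

ROBOT

A 6-joint arm with a two-finger parallel gripper is mounted at the origin on the work surface. World frame = base frame: x ahead of the robot, y to its left, z up, the work surface at z = 0. Lengths are in m, angles in rad, forces in N, time in s.
With the tool pointing down it reaches from about 0.275 to 0.85 m from the base axis. Payload 19 kg.
Tool frame: the origin (TCP) lies between the finger pads, 19 mm behind the fingertips; this is the grasp point; z points along the fingers, y is the line along which they close (so a half turn about z gives the same grasp; the last joint's range is limited). The gripper opens to 85 mm and grips with 20 to 120 N. Pads are 22 mm wide; open, the fingers measure 114 mm over their backs; the gripper's body (76 mm by 85 mm) begins 54 mm behind the grasp point. The pads swing forward as they close: fully open they stand 13 mm farther back than shut.
Start: joints at [1.196, 0.15, 1.437, -0, 1.554, -0.134], TCP at [0.137, 0.558, 0.25] pointing down, gripper open.
Joint ranges: [-2.8, 2.8], [-0.68, 2.1], [0.12, 2.68], [-1.39, 4.53], [0.16, 2.79], [-2.81, 2.81]. Speed limits (rad/s): [1.89, 1.89, 2.22, 3.01, 3.01, 3.01].

INTERFACE

Orientations are given as a rotation vector (axis times angle).
In Python, from rig import get_obs, capture, camera_params, finish_job gives the robot as it stands.
- The arm moves only by the tool apply_moves, never from a script. Its argument "commands" is a list of rows, each an object of numbers: "tx", "ty", "tz": the shift along the tool's x, y, z in units of 0.06 m (1.0 is 0.06 m); "wx", "wy", "wz": the turn, a rotation vector about the tool's x, y, z in units of pi rad (1.0 is pi rad). In form: [{"tx": .., "ty": .., "tz": .., "wx": .., "wy": .., "wz": ..}, ...]. A call has 1 to 12 rows; each row shifts and turns the commanded pose from where the row before left it, along the tool's axes as they then stand; what a row does not reach is not made up. A row lasts 1/8 s, in which the tool goes at most 62.5 mm and 10.7 degrees, less where a joint would pass 70% of its speed; a pose out of reach is approached as far as the arm can. A call with a number of a shift or a turn outside -1 to 1 is refused whole. A call with a gripper value outside its range is refused whole. "fingers" is the opening, from 0 (shut) to 1 (fully open), set as the call begins (left out, the last holds). The fingers move at their own pace and stop on an object; "force" is the grip in N (left out, the last holds). Time passes only in rows, so rows that do not move let the fingers close. It gives the time, the measured TCP pose, the force, the opening and the grip force at its end, in the units of the state.
- get_obs(): the state, without advancing time (a new reading comes with each control period).
- capture(name): name is "scene" or "top" or "wrist"; returns the picture (480x640x3 uint8, red, green, blue); there is no depth.
- camera_params(name): a dict with "intrinsics" (3x3 intrinsics, pixels), "rvec" (rotation vector, rad) and "tvec" (3), from world to camera coordinates, as OpenCV has them; the wrist camera has in their place "T_tool_cam" (4x4, takes a point from camera to tool coordinates, whose origin is the TCP and whose axes are the flange's). Camera axes: x right, y down, z forward; pixel columns grow to the right and rows downward; lengths in m; the calibration is good to about 2 mm. A picture is of the moment at which its call begins: read the wrist's pose just before it. camera_params takes no time and is no camera call.
- finish_job(): hands the job in; it is judged then, once.
The state is a dict: "clock": time; "joint_positions": joint angles; "joint_vel": joint speeds; "effort": joint torques, N m; "position": TCP position; "orientation": TCP orientation; "wrist_force": force on the tool from outside, world axes, zero at the start; "wrist_torque": the same for the moment, N m; "width": finger opening in m; "gripper_force": force on a finger pad.
Only numpy, scipy, OpenCV 4.12 (cv2) and the standard library are available. Lean on these libraries where they do the work, as an engineer would, in place of code of your own. Each camera call takes 0.05 s, during which the arm holds its last target. There are 200 camera calls.

TASK

Fasten the white panel marked with blue tape: with the fingertips, gently press its two orange push rivets down until both are fully home, then draw the hand well clear of the cover. Do not touch the rivets of the bare panel, do not lift or shove the cover, and leave everything else on the bench alone.

Things in the scene. Friction and masses are not known exactly. Their poses are not given: they have to be found in the camera images.
- cover: black half-round plastic cover, 200 mm long, 120 mm across, lying like a tunnel, screwed to a light wooden board 225 x 150 x 12 mm that lies loose on the bench (0.7 to 0.95 kg in all). Origin: centre of the board's underside; x along the cover towards the taped panel, z up; it may lie at any yaw. Four rivets stand on the crest (y = 0). It bears about 40 N of pressing
- taped_panel (a point): middle of the crest of the white panel with an 18 mm wide band of blue tape across it between its two rivets; 46 mm from the cover's middle towards +x of the cover, 74.5 mm above the bench; the panel is 80 mm long along the cover and curved over it. Its orange rivets stand 22 mm either side of this point along the cover
- plain_panel (a point): the same point of the bare white panel, 46 mm towards -x of the cover; same size, its two rivets likewise
- taped_inner (a joint): orange push rivet in the taped panel, near the middle of the cover; it slides straight down into the cover: 0 m = standing fully up, 0.008 m = home (head resting just above the panel, cannot go further). It starts at 0 to 0.0015. About 4 N of friction, no spring: it stays where it is pushed
- taped_inner_top (a point): centre of the flat upper face of the rivet in the taped panel, near the middle of the cover (head 18 mm across, 4 mm thick); it moves down with the rivet, from 13 mm above the panel's crest at joint 0 to 5 mm above it when home
- taped_outer (a joint): orange push rivet in the taped panel, near the end of the cover; it slides straight down into the cover: 0 m = standing fully up, 0.008 m = home (head resting just above the panel, cannot go further). It starts at 0 to 0.0015. About 4 N of friction, no spring: it stays where it is pushed
- taped_outer_top (a point): centre of the flat upper face of the rivet in the taped panel, near the end of the cover (head 18 mm across, 4 mm thick); it moves down with the rivet, from 13 mm above the panel's crest at joint 0 to 5 mm above it when home
- plain_inner (a joint): orange push rivet in the bare panel, near the middle of the cover (leave alone); it slides straight down into the cover: 0 m = standing fully up, 0.008 m = home (head resting just above the panel, cannot go further). It starts at 0 to 0.0015. About 4 N of friction, no spring: it stays where it is pushed
- plain_inner_top (a point): centre of the flat upper face of the rivet in the bare panel, near the middle of the cover (head 18 mm across, 4 mm thick); it moves down with the rivet, from 13 mm above the panel's crest at joint 0 to 5 mm above it when home
- plain_outer (a joint): orange push rivet in the bare panel, near the end of the cover (leave alone); it slides straight down into the cover: 0 m = standing fully up, 0.008 m = home (head resting just above the panel, cannot go further). It starts at 0 to 0.0015. About 4 N of friction, no spring: it stays where it is pushed
- plain_outer_top (a point): centre of the flat upper face of the rivet in the bare panel, near the end of the cover (head 18 mm across, 4 mm thick); it moves down with the rivet, from 13 mm above the panel's crest at joint 0 to 5 mm above it when home
- tape_roll: blue ring lying flat, 92 mm across, 24 mm high; origin at its underside; a bystander, not to be moved
- knife: craft knife with a red handle, 132 mm long, 12 mm high, lying along its x; origin at its underside; a bystander, not to be moved
- blanks: two white plastic blanks, one on the other, about 80 x 52 x 10 mm; origin at its underside; a bystander, not to be moved
- spare_rivet: loose orange rivet standing on its 18 mm head, 24 mm high; origin at its underside; a bystander, not to be moved
- square: steel try square lying flat, about 134 x 80 mm, 12 mm high; origin at its underside; a bystander, not to be moved
- glue: white glue bottle with a red cap, standing, 48 mm across, 120 mm high; origin at its underside; a bystander, not to be moved

How it is judged:
At the end, for the whole second after the job is handed in: Both rivets of the taped panel are within 1.5 mm of home, both rivets of the bare panel still stand (pushed less than 3 mm), the TCP is over 80 mm from every rivet, the cover lies flat and still, and it and every bystander are within 20 mm of their start, the bottle upright (value of joint each of taped_inner, taped_outer above 0.0065 m and value of joint each of plain_inner, plain_outer below 0.003 m and distance between the grasp point and taped_inner_top above 0.08 m and distance between the grasp point and taped_outer_top above 0.08 m and distance between the grasp point and plain_inner_top above 0.08 m and distance between the grasp point and plain_outer_top above 0.08 m and distance of cover from where it was at the start of the episode below 0.02 m and angle between cover's own z axis and vertical below 0.05 rad and linear speed of cover below 0.02 m/s and not (distance of tape_roll from where it was at the start of the episode above 0.02 m) and not (distance of knife from where it was at the start of the episode above 0.02 m) and not (distance of blanks from where it was at the start of the episode above 0.02 m) and not (distance of spare_rivet from where it was at the start of the episode above 0.02 m) and not (distance of square from where it was at the start of the episode above 0.02 m) and not (distance of glue from where it was at the start of the episode above 0.02 m or angle between glue's own z axis and vertical above 0.5 rad)); the robot touches nothing.
It fails at once if a rivet of the bare panel is touched (contact force between any of the fingers, the arm and plain_inner above 0.5 N or contact force between any of the fingers, the arm and plain_outer above 0.5 N or value of joint any of plain_inner, plain_outer above 0.003 m).
It fails at once if the cover, its panels or rivets are pressed with more than 40 N (contact force between any of the fingers, the arm and cover above 40 N).
It fails at once if the cover is lifted, tipped or shoved more than 20 mm (distance of cover from where it was at the start of the episode above 0.02 m or angle between cover's own z axis and vertical above 0.15 rad or height (world z) of cover above 0.01 m).
It fails at once if a bystander is moved more than 20 mm or tipped (distance of tape_roll from where it was at the start of the episode above 0.02 m or distance of knife from where it was at the start of the episode above 0.02 m or distance of blanks from where it was at the start of the episode above 0.02 m or distance of spare_rivet from where it was at the start of the episode above 0.02 m or distance of square from where it was at the start of the episode above 0.02 m or (distance of glue from where it was at the start of the episode above 0.02 m or angle between glue's own z axis and vertical above 0.5 rad)).
It also fails if it takes over 35 s, if anything falls off the work surface, if the arm or the gripper's body presses on something with over 40 N, if the wrist force passes 120 N, or if a joint passes its speed limit or range.

## Working session

There is one attempt and no reset: what is moved stays moved. The work goes in short steps, Python scripts to look and compute and a tool call to move; the robot and the scene stay as the last step left them, time stands still between calls to the robot, and variables do not carry over. Pictures are saved under pics/ and viewed, at most 10 in all, crops included, and the job is handed in when it is done.

Besides the shell and the picture viewer there is one more tool, called after "Emit:" as a command line: name --argument value ..., lists and objects as JSON in quotes. apply_moves: Moves the arm, as the interface text tells. Its arguments: {"type":"object","properties":{"commands":{"type":"array","items":{"type":"object","properties":{"tx":{"type":"number"},"ty":{"type":"number"},"tz":{"type":"number"},"wx":{"type":"number"},"wy":{"type":"number"},"wz":{"type":"number"}}}},"fingers":{"type":"number"},"force":{"type":"number"}},"required":["commands"]}

```bash
mkdir -p pics; python3 - <<'E'
from rig import *
import cv2
for n in("top","scene"):
    cv2.imwrite(f"pics/{n}0.png",capture(n)[:,:,::-1])
    print(n,camera_params(n))
o=get_obs();print(o)
E
```

```text
top {'intrinsics': array([[590.76756774,   0.        , 323.41828793],
       [  0.        , 590.76756774, 242.96554703],
       [  0.        ,   0.        ,   1.        ]]), 'rvec': array([ 2.1486469 , -2.12038607,  0.16746957]), 'tvec': array([0.01785616, 0.55781717, 1.48354981])}
scene {'intrinsics': array([[467.5801089 ,   0.        , 320.40604706],
       [  0.        , 467.5801089 , 241.09483493],
       [  0.        ,   0.        ,   1.        ]]), 'rvec': array([ 1.20417171,  2.46940303, -0.83157626]), 'tvec': array([ 0.31081157, -0.32692512,  1.34083361])}
{'clock': 0.1, 'joint_positions': array([ 1.19600778e+00,  1.50920219e-01,  1.43793937e+00, -2.39480544e-05,
        1.55378373e+00, -1.34003145e-01]), 'joint_vel': array([ 0.00194441, -0.00177133, -0.0026097 ,  0.00138316, -0.00086074,
       -0.00074527]), 'effort': array([ 4.04950304e-03, -7.14382553e+01, -5.71792173e+01, -2.29071657e-04,
        6.96586096e-03, -3.19359310e-05]), 'position': array([0.13707471, 0.55822435, 0.24945854]), 'orientation': array([-3.77282117e-01, -3.11861257e+00,  1.60659978e-03]), 'wrist_force': array([ 0.70354645, -0.39620796, -0.00792454]), 'wrist_torque': array([ 0.0336711 , -0.00234701, -0.04837197]), 'gripper_force': 0.0, 'width': 0.08557818253088964}
```

View pics/top0.png

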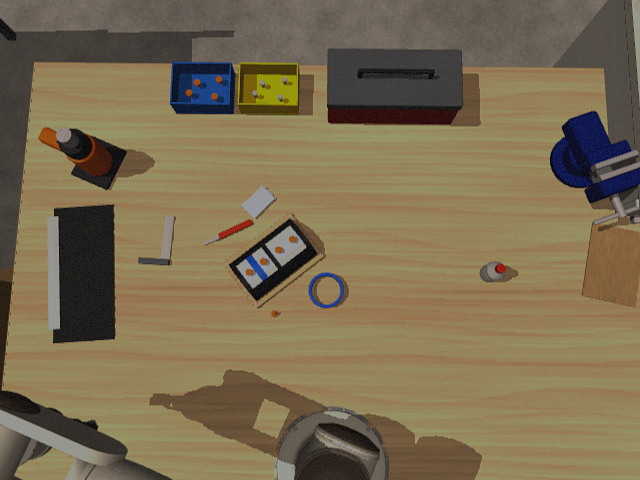

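View pics/scene0.png

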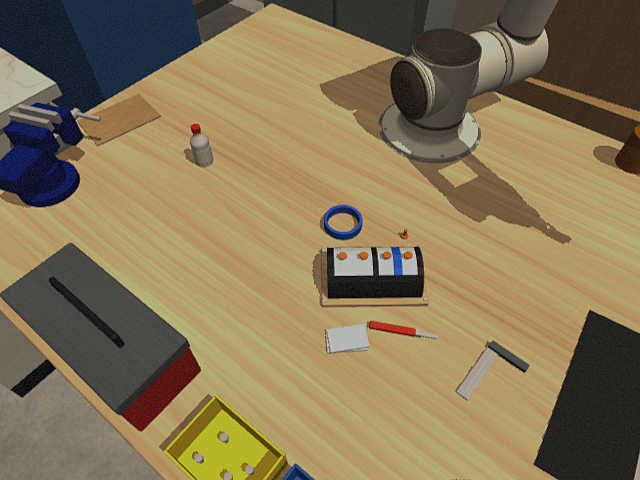

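The top view shows the cover near (275,260). Its taped rivets are at about (250,272) and (264,262), and its bare ones at about (281,253) and (293,240). In the scene view the taped rivets are on the right, at about (387,255) and (409,255). Next I'll measure them in both views.

```bash
cat > h.py <<'E'
import cv2, numpy as np
from rig import *
def orange(im,roi,amin=15):
    x0,y0,x1,y1=roi
    h=cv2.cvtColor(im[y0:y1,x0:x1],cv2.COLOR_RGB2HSV)
    m=cv2.inRange(h,(5,170,110),(16,255,255))
    n,_,s,c=cv2.connectedComponentsWithStats(m)
    return [(c[i]+[x0,y0],s[i,4]) for i in range(1,n) if s[i,4]>=amin]
def ray(K,R,t,p):
    d=R.T@np.linalg.solve(K,[p[0],p[1],1.]); return -R.T@t,d
def fixed(n):
    c=camera_params(n); return c["intrinsics"],cv2.Rodrigues(c["rvec"])[0],np.array(c["tvec"])
def wrist(o):
    c=camera_params("wrist");T=np.eye(4);T[:3,:3]=cv2.Rodrigues(o["orientation"])[0];T[:3,3]=o["position"]
    W=np.linalg.inv(T@c["T_tool_cam"]); return c["intrinsics"],W[:3,:3],W[:3,3]
def onplane(cam,p,z):
    o,d=ray(*cam,p); return o+d*(z-o[2])/d[2]
E
python3 - <<'E'
from h import *
np.set_printoptions(precision=4,suppress=True)
for n,roi in(("top",(232,218,320,300)),("scene",(325,240,425,270))):
    im=cv2.imread(f"pics/{n}0.png")[:,:,::-1]; cam=fixed(n)
    for p,a in orange(im,roi): print(n,p,a,onplane(cam,p,.086))
E
```

```text
top [292.     238.8333] 30 [0.5604 0.1043 0.086 ]
top [278.  249.5] 30 [0.5328 0.1389 0.086 ]
top [262.7931 261.    ] 29 [0.5031 0.1763 0.086 ]
top [248.7241 271.8276] 29 [0.4754 0.2107 0.086 ]
scene [342.2143 255.0952] 42 [0.5637 0.106  0.086 ]
scene [363.5349 255.0698] 43 [0.5366 0.1408 0.086 ]
scene [386.6585 254.6829] 41 [0.5065 0.178  0.086 ]
scene [407.8049 254.5854] 41 [0.4795 0.2124 0.086 ]
```

Emit:
apply_moves --commands '[{"tx": -0.6, "ty": -0.374}, {"tx": -0.6, "ty": -0.374}, {"tx": -0.6, "ty": -0.374}, {"tx": -0.6, "ty": -0.374}, {"tx": -0.6, "ty": -0.374}, {"tx": -0.6, "ty": -0.374}, {"tx": -0.6, "ty": -0.374}, {"tx": -0.6, "ty": -0.374}, {"tx": -0.6, "ty": -0.374}, {"tx": -0.6, "ty": -0.374}, {"tx": -0.6, "ty": -0.374}, {"tx": -0.6, "ty": -0.374}]' --fingers 0 --force 20

```text
$.commands[0]: bad value
```

Emit:
apply_moves --commands '[{}, {}, {}]'

```text
$.commands[0]: bad value
```

```bash
python3 - <<'E'
from h import *
np.set_printoptions(precision=4,suppress=True)
o=get_obs();im=capture("wrist");cv2.imwrite("pics/w1.png",im[:,:,::-1]);cam=wrist(o)
print(o["position"],o["orientation"],o["width"],o["wrist_force"],o["clock"])
print(cv2.Rodrigues(o["orientation"])[0])
for p,a in orange(im,(0,0,640,480),100): print(p,a,onplane(cam,p,.086))
E
```

```text
[0.1371 0.5582 0.2495] [-0.3773 -3.1186  0.0016] 0.08557818253088964 [ 0.7035 -0.3962 -0.0079] 0.1
[[-0.9712  0.2385 -0.0004]
 [ 0.2385  0.9712 -0.001 ]
 [ 0.0001 -0.001  -1.    ]]
```

View pics/w1.png

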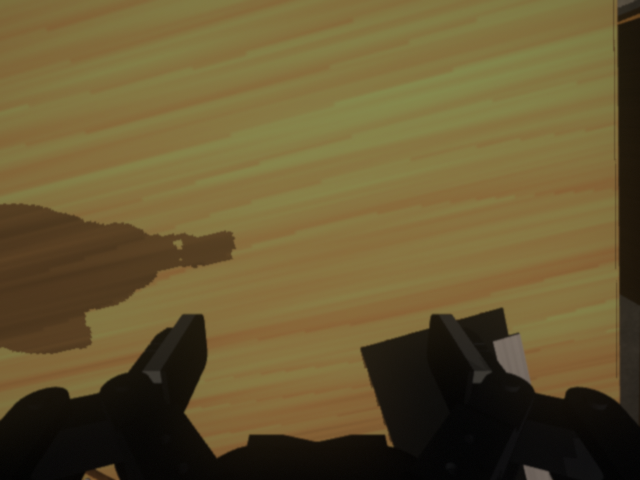

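Both calls were refused because every row must give all six numbers. The wrist view shows the open fingers over bare bench, so the arm hasn't moved.

Emit:
apply_moves --commands '[{"tx": -0.6, "ty": -0.374, "tz": 0, "wx": 0, "wy": 0, "wz": 0}, {"tx": -0.6, "ty": -0.374, "tz": 0, "wx": 0, "wy": 0, "wz": 0}, {"tx": -0.6, "ty": -0.374, "tz": 0, "wx": 0, "wy": 0, "wz": 0}, {"tx": -0.6, "ty": -0.374, "tz": 0, "wx": 0, "wy": 0, "wz": 0}, {"tx": -0.6, "ty": -0.374, "tz": 0, "wx": 0, "wy": 0, "wz": 0}, {"tx": -0.6, "ty": -0.374, "tz": 0, "wx": 0, "wy": 0, "wz": 0}, {"tx": -0.6, "ty": -0.374, "tz": 0, "wx": 0, "wy": 0, "wz": 0}, {"tx": -0.6, "ty": -0.374, "tz": 0, "wx": 0, "wy": 0, "wz": 0}, {"tx": -0.6, "ty": -0.374, "tz": 0, "wx": 0, "wy": 0, "wz": 0}, {"tx": -0.6, "ty": -0.374, "tz": 0, "wx": 0, "wy": 0, "wz": 0}, {"tx": -0.6, "ty": -0.374, "tz": 0, "wx": 0, "wy": 0, "wz": 0}, {"tx": -0.6, "ty": -0.374, "tz": 0, "wx": 0, "wy": 0, "wz": 0}]' --fingers 0 --force 20

```text
clock: 1.65
position: [0.4932, 0.1927, 0.2498]
orientation: [-0.377, -3.119, 0.0]
wrist_force: [-0.1, 0.3, 0.2]
width: -0.0001
gripper_force: 0.0
```

Emit:
apply_moves --commands '[{"tx": 0, "ty": 0, "tz": 0, "wx": 0, "wy": 0, "wz": 0}, {"tx": 0, "ty": 0, "tz": 0, "wx": 0, "wy": 0, "wz": 0}]'

```text
clock: 1.9
position: [0.4922, 0.194, 0.2498]
orientation: [-0.378, -3.118, 0.0]
wrist_force: [0.1, 0.5, -0.5]
width: 0.0001
gripper_force: 0.0
```

```bash
python3 - <<'E'
from h import *
np.set_printoptions(precision=4,suppress=True)
o=get_obs();im=capture("wrist");cv2.imwrite("pics/w2.png",im[:,:,::-1]);cam=wrist(o)
print(o["position"],o["orientation"],o["width"],o["wrist_force"],o["clock"])
for p,a in orange(im,(0,0,640,480),100): print(p,a,onplane(cam,p,.086))
E
```

```text
[0.4922 0.194  0.2498] [-0.3779 -3.1182  0.0001] 0.00012161971812201594 [ 0.1227  0.4624 -0.5315] 1.9
[243.1484  94.7834] 337 [0.3874 0.1655 0.086 ]
[334.1989 202.507 ] 357 [0.4776 0.2102 0.086 ]
[299.9006 245.9907] 322 [0.5051 0.1759 0.086 ]
[422.3286 280.0893] 560 [0.5572 0.2653 0.086 ]
[265.0878 289.6993] 296 [0.5348 0.1386 0.086 ]
[235.2628 327.5547] 274 [0.5624 0.1042 0.086 ]
```

View pics/w2.png

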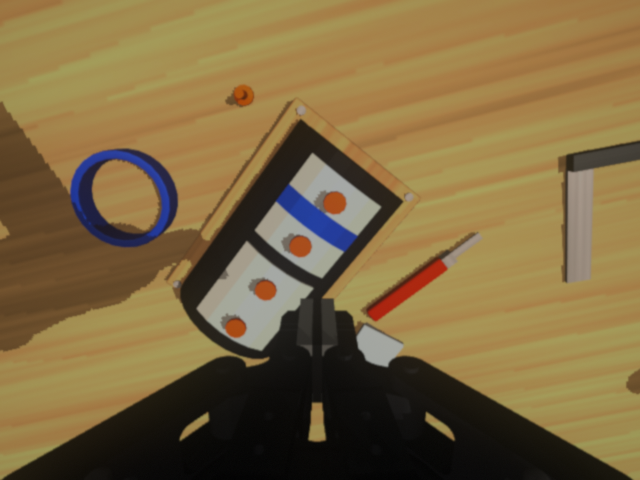

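The wrist view shows the taped rivets at (334,203) and (300,246), either side of the blue tape, with the shut fingers at (318,310). The positions agree with the other views, so I'll move over the inner rivet and come down to just above it.

Emit:
apply_moves --commands '[{"tx": -0.27, "ty": -0.23, "tz": 0, "wx": 0, "wy": 0, "wz": 0}, {"tx": 0, "ty": 0, "tz": 0.4, "wx": 0, "wy": 0, "wz": 0}, {"tx": 0, "ty": 0, "tz": 0.5, "wx": 0, "wy": 0, "wz": 0}, {"tx": 0, "ty": 0, "tz": 0.5, "wx": 0, "wy": 0, "wz": 0}, {"tx": 0, "ty": 0, "tz": 0.4, "wx": 0, "wy": 0, "wz": 0}, {"tx": 0, "ty": 0, "tz": 0.3, "wx": 0, "wy": 0, "wz": 0}, {"tx": 0, "ty": 0, "tz": 0.2, "wx": 0, "wy": 0, "wz": 0}, {"tx": 0, "ty": 0, "tz": 0, "wx": 0, "wy": 0, "wz": 0}, {"tx": 0, "ty": 0, "tz": 0, "wx": 0, "wy": 0, "wz": 0}]'

```text
clock: 3.08
position: [0.5053, 0.1766, 0.1128]
orientation: [0.377, 3.118, 0.0]
wrist_force: [0.6, -0.2, -0.2]
width: 0.0001
gripper_force: 0.0
```

```bash
python3 - <<'E'
from h import *
np.set_printoptions(precision=4,suppress=True)
im=capture("scene");cv2.imwrite("pics/s2.png",cv2.resize(im[200:310,300:450,::-1],None,fx=4,fy=4,interpolation=cv2.INTER_CUBIC))
E
```

```text
(no output)
```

View pics/s2.png

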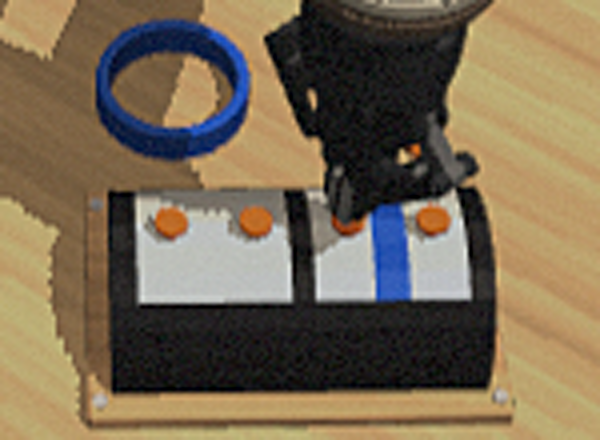

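The crop of the scene view shows the shut fingertips just above the inner taped rivet at (345,222), clear of the bare panel. Next I'll press slowly to about 1.5 mm short of home.

Emit:
apply_moves --commands '[{"tx": 0, "ty": 0, "tz": 0.04, "wx": 0, "wy": 0, "wz": 0}, {"tx": 0, "ty": 0, "tz": 0.04, "wx": 0, "wy": 0, "wz": 0}, {"tx": 0, "ty": 0, "tz": 0.02, "wx": 0, "wy": 0, "wz": 0}, {"tx": 0, "ty": 0, "tz": 0.02, "wx": 0, "wy": 0, "wz": 0}, {"tx": 0, "ty": 0, "tz": 0.02, "wx": 0, "wy": 0, "wz": 0}, {"tx": 0, "ty": 0, "tz": 0, "wx": 0, "wy": 0, "wz": 0}]'

```text
clock: 3.88
position: [0.5049, 0.1766, 0.1036]
orientation: [-0.377, -3.119, 0.0]
wrist_force: [-1.0, -0.1, 1.2]
width: 0.0001
gripper_force: 0.7
```

Emit:
apply_moves --commands '[{"tx": 0, "ty": 0, "tz": 0.02, "wx": 0, "wy": 0, "wz": 0}, {"tx": 0, "ty": 0, "tz": 0.02, "wx": 0, "wy": 0, "wz": 0}, {"tx": 0, "ty": 0, "tz": 0.02, "wx": 0, "wy": 0, "wz": 0}, {"tx": 0, "ty": 0, "tz": 0, "wx": 0, "wy": 0, "wz": 0}]'

```text
clock: 4.38
position: [0.5049, 0.1766, 0.0998]
orientation: [-0.377, -3.119, 0.0]
wrist_force: [0.3, 1.1, -0.2]
width: -0.0001
gripper_force: 0.2
```

Emit:
apply_moves --commands '[{"tx": 0, "ty": 0, "tz": 0.015, "wx": 0, "wy": 0, "wz": 0}]'

```text
clock: 4.5
position: [0.5049, 0.1766, 0.0991]
orientation: [-0.377, -3.119, 0.0]
wrist_force: [-1.6, -0.7, 4.0]
width: 0.0001
gripper_force: 2.0
```

Emit:
apply_moves --commands '[{"tx": 0, "ty": 0, "tz": 0.015, "wx": 0, "wy": 0, "wz": 0}]'

```text
clock: 4.62
position: [0.5049, 0.1766, 0.0982]
orientation: [0.377, 3.119, -0.0]
wrist_force: [-2.6, -0.1, 7.7]
width: 0.0002
gripper_force: 3.9
```

Emit:
apply_moves --commands '[{"tx": 0, "ty": 0, "tz": 0.008, "wx": 0, "wy": 0, "wz": 0}, {"tx": 0, "ty": 0, "tz": 0, "wx": 0, "wy": 0, "wz": 0}]'

```text
clock: 4.88
position: [0.5049, 0.1766, 0.0981]
orientation: [0.377, 3.119, -0.0]
wrist_force: [-3.4, -1.3, 10.3]
width: -0.0003
gripper_force: 5.2
```

Emit:
apply_moves --commands '[{"tx": 0, "ty": 0, "tz": 0.008, "wx": 0, "wy": 0, "wz": 0}, {"tx": 0, "ty": 0, "tz": 0, "wx": 0, "wy": 0, "wz": 0}]'

```text
clock: 5.12
position: [0.505, 0.1766, 0.0981]
orientation: [0.377, 3.118, 0.0]
wrist_force: [-7.3, -1.2, 15.8]
width: -0.0001
gripper_force: 8.3
```

The rivet has stopped solid at z = 0.0981 under 16 N, so the inner one is home. I'll go up and across to the outer one.

Emit:
apply_moves --commands '[{"tx": 0, "ty": 0, "tz": -0.2, "wx": 0, "wy": 0, "wz": 0}, {"tx": 0, "ty": 0, "tz": -0.3, "wx": 0, "wy": 0, "wz": 0}, {"tx": 0, "ty": 0, "tz": 0, "wx": 0, "wy": 0, "wz": 0}, {"tx": 0.293, "ty": 0.222, "tz": 0, "wx": 0, "wy": 0, "wz": 0}, {"tx": 0.293, "ty": 0.222, "tz": 0, "wx": 0, "wy": 0, "wz": 0}, {"tx": 0, "ty": 0, "tz": 0, "wx": 0, "wy": 0, "wz": 0}, {"tx": 0, "ty": 0, "tz": 0.1, "wx": 0, "wy": 0, "wz": 0}, {"tx": 0, "ty": 0, "tz": 0.1, "wx": 0, "wy": 0, "wz": 0}, {"tx": 0, "ty": 0, "tz": 0.1, "wx": 0, "wy": 0, "wz": 0}, {"tx": 0, "ty": 0, "tz": 0, "wx": 0, "wy": 0, "wz": 0}]'

```text
clock: 6.38
position: [0.4769, 0.2105, 0.1085]
orientation: [-0.378, -3.118, 0.001]
wrist_force: [0.7, -0.4, 0.3]
width: -0.0
gripper_force: 0.0
```

```bash
python3 - <<'E'
from h import *
im=capture("scene");cv2.imwrite("pics/s3.png",cv2.resize(im[200:310,300:450,::-1],None,fx=4,fy=4,interpolation=cv2.INTER_CUBIC))
E
```

```text
(no output)
```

View pics/s3.png

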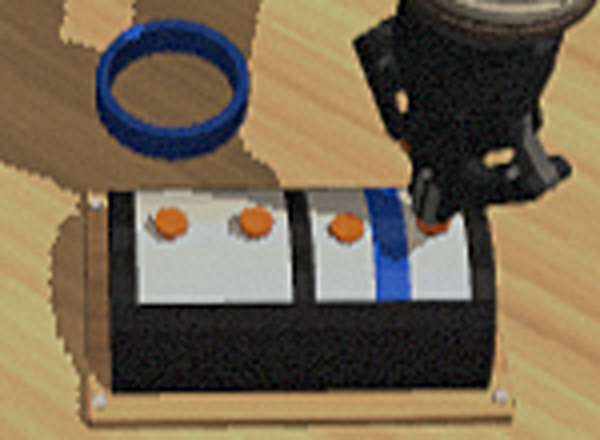

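The inner taped rivet at (347,227) now sits lower than the bare ones, and the cover hasn't moved. The fingertips are over the outer rivet at (432,222), so I'll press it.

Emit:
apply_moves --commands '[{"tx": 0, "ty": 0, "tz": 0.02, "wx": 0, "wy": 0, "wz": 0}, {"tx": 0, "ty": 0, "tz": 0.02, "wx": 0, "wy": 0, "wz": 0}, {"tx": 0, "ty": 0, "tz": 0.02, "wx": 0, "wy": 0, "wz": 0}, {"tx": 0, "ty": 0, "tz": 0.02, "wx": 0, "wy": 0, "wz": 0}, {"tx": 0, "ty": 0, "tz": 0.02, "wx": 0, "wy": 0, "wz": 0}, {"tx": 0, "ty": 0, "tz": 0.02, "wx": 0, "wy": 0, "wz": 0}, {"tx": 0, "ty": 0, "tz": 0.02, "wx": 0, "wy": 0, "wz": 0}, {"tx": 0, "ty": 0, "tz": 0.02, "wx": 0, "wy": 0, "wz": 0}]'

```text
clock: 7.42
position: [0.4771, 0.2109, 0.0996]
orientation: [0.377, 3.119, -0.0]
wrist_force: [-0.6, 0.9, 3.6]
width: -0.0001
gripper_force: 2.0
```

Emit:
apply_moves --commands '[{"tx": 0, "ty": 0, "tz": 0.01, "wx": 0, "wy": 0, "wz": 0}, {"tx": 0, "ty": 0, "tz": 0, "wx": 0, "wy": 0, "wz": 0}]'

```text
clock: 7.68
position: [0.4771, 0.2108, 0.0989]
orientation: [-0.377, -3.119, 0.0]
wrist_force: [0.5, 0.1, 0.9]
width: 0.0002
gripper_force: 0.7
```

Emit:
apply_moves --commands '[{"tx": 0, "ty": 0, "tz": 0.014, "wx": 0, "wy": 0, "wz": 0}, {"tx": 0, "ty": 0, "tz": 0, "wx": 0, "wy": 0, "wz": 0}]'

```text
clock: 7.92
position: [0.4772, 0.2108, 0.0982]
orientation: [0.377, 3.119, -0.0]
wrist_force: [-0.8, 0.4, 2.8]
width: 0.0001
gripper_force: 1.8
```

Emit:
apply_moves --commands '[{"tx": 0, "ty": 0, "tz": 0.008, "wx": 0, "wy": 0, "wz": 0}, {"tx": 0, "ty": 0, "tz": 0, "wx": 0, "wy": 0, "wz": 0}]'

```text
clock: 8.18
position: [0.4772, 0.2109, 0.0982]
orientation: [0.377, 3.119, 0.0]
wrist_force: [-4.7, -1.6, 9.8]
width: -0.0002
gripper_force: 5.2
```

Emit:
apply_moves --commands '[{"tx": 0, "ty": 0, "tz": 0.006, "wx": 0, "wy": 0, "wz": 0}, {"tx": 0, "ty": 0, "tz": 0, "wx": 0, "wy": 0, "wz": 0}]'

```text
clock: 8.43
position: [0.4772, 0.2109, 0.0981]
orientation: [0.377, 3.118, 0.0]
wrist_force: [-5.7, -1.4, 14.8]
width: -0.0003
gripper_force: 7.7
```

Emit:
apply_moves --commands '[{"tx": 0, "ty": 0, "tz": -0.2, "wx": 0, "wy": 0, "wz": 0}, {"tx": 0, "ty": 0, "tz": -0.6, "wx": 0, "wy": 0, "wz": 0}, {"tx": 0, "ty": 0, "tz": -0.7, "wx": 0, "wy": 0, "wz": 0}, {"tx": 0, "ty": 0, "tz": -0.7, "wx": 0, "wy": 0, "wz": 0}, {"tx": 0.6, "ty": 0.4, "tz": -0.5, "wx": 0, "wy": 0, "wz": 0}, {"tx": 0.6, "ty": 0.4, "tz": 0, "wx": 0, "wy": 0, "wz": 0}, {"tx": 0.6, "ty": 0.4, "tz": 0, "wx": 0, "wy": 0, "wz": 0}, {"tx": 0, "ty": 0, "tz": 0, "wx": 0, "wy": 0, "wz": 0}, {"tx": 0, "ty": 0, "tz": 0, "wx": 0, "wy": 0, "wz": 0}]'

```text
clock: 9.55
position: [0.3895, 0.3064, 0.2596]
orientation: [0.377, 3.119, -0.0]
wrist_force: [0.3, 0.7, -0.2]
width: -0.0001
gripper_force: 0.0
```

```bash
python3 - <<'E'
from h import *
np.set_printoptions(precision=4,suppress=True)
im=capture("scene");cv2.imwrite("pics/s4.png",cv2.resize(im[200:350,300:480,::-1],None,fx=4,fy=4,interpolation=cv2.INTER_CUBIC))
for p,a in orange(im,(325,240,425,270)): print(p,a)
E
```

```text
[342.2927 255.1463] 41
[363.5349 255.0698] 43
[386.2 256.5] 40
[407.175 256.375] 40
```

View pics/s4.png

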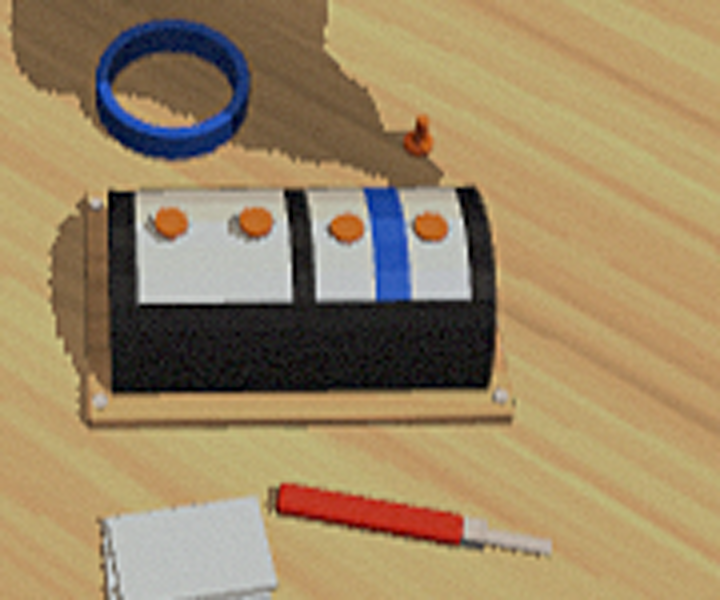

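Both taped rivets, at (347,227) and (430,227) in the crop, sit low by the same amount: 1.8 px, or about 7 mm. The bare rivets, cover and bystanders haven't moved, and the hand is well clear.

```bash
python3 -c "from rig import finish_job; print(finish_job())"
```

```text
the job is handed in; nothing more can be done
None
```

Both rivets of the taped panel are pressed home, each stopping solid under about 15 N. The bare panel's rivets were not touched, the hand is well clear, and the job is handed in; no verdict was returned.

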